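# Clip the eared plate into its fixture bracket

## Robot

A 7-joint arm with a two-finger parallel gripper is mounted at the origin on a cart in front of the work surface, level with it; the furniture and walls round the work are solid. World frame = base frame: x ahead of the robot, y to its left, z up, the work surface at z = 0. Lengths are in m, angles in rad, forces in N, time in s.
With the tool pointing down it reaches from about 0.4 to 0.85 m from the base axis. Payload 4.5 kg.
Tool frame: the origin (TCP) lies between the finger pads; the fingertips stand 11 mm ahead of it and the grasp point (between the pads) lies 8 mm behind it (r.nose_length is the distance from the TCP to the fingertips, in m); z points along the fingers, y is the line along which they close (so a half turn about z gives the same grasp; the last joint's range is limited). The gripper opens to 88 mm and grips with 3 to 60 N. Pads are 18 mm wide; open, the fingers measure 123 mm over their backs; the gripper's body (75 mm by 187 mm) begins 45 mm behind the grasp point.
Start: joints at [-1.234, 0.689, -0.195, 1.565, 0.157, 0.902, -0.215], TCP at [0.186, 0.597, 0.25] pointing down, gripper open.
Joint ranges: [-3.01, 3.01], [-0.46, 2.08], [-1.47, 1.51], [0.13, 2.56], [-1, 4.14], [0.04, 2.09], [-2.66, 2.66]. Speed limits (rad/s): [2.57, 2.57, 3.14, 3.14, 3.14, 3.14, 3.14].

## Interface

Orientations are given as a unit quaternion [x, y, z, w].
In Python, from plant import get_state, snapshot, camera_model, r gives the robot as it stands.
- The arm moves only by the shell command python3 -m inch 'ROWS' [FORCE]. ROWS is text: rows parted by semicolons, each of 7 numbers parted by spaces: the opening, from -1 (shut) to 1 (fully open), then the shift along the tool's x, y, z in m, then the turn, a rotation vector about the tool's x, y, z in rad. A call has 1 to 20 rows; each row shifts and turns the commanded pose from where the row before left it, along the tool's axes as they then stand; what a row does not reach is not made up. A row lasts 1/12 s, in which the tool goes at most 41.7 mm and 7.16 degrees, less where a joint would pass 70% of its speed; a pose out of reach is approached as far as the arm can. A call is refused whole if a number of a shift passes 0.0417 or a number of a turn 0.125, either way. A call with a gripper value outside its range is refused whole. The fingers move at their own pace and stop on an object; FORCE is the grip in N (left out, the last holds). Time passes only in rows, so rows that do not move let the fingers close. It gives the time, the measured TCP pose, the force, the opening and the grip force at its end, in the units of the state.
- get_state(): the state, without advancing time (a new reading comes with each control period).
- snapshot(name): name is "scene" or "side" or "wrist"; returns (picture, depth): 400x640x3 uint8, red, green, blue; 400x640 float32, m along the optical axis (not along the pixel's ray), 0 where there is no reading.
- camera_model(name): a dict with "intrinsics" (3x3 intrinsics, pixels), "view" (4x4, takes a point from world to camera coordinates). Camera axes: x right, y down, z forward; pixel columns grow to the right and rows downward; lengths in m; the calibration is good to about 2 mm. A picture is of the moment at which its call begins: read the wrist's pose just before it. camera_model takes no time and is no camera call; for the wrist camera it gives the pose at the moment of the call.
- r.finish_job(): hands the job in; it is judged then, once.
The state is a dict: "clock": time; "q": joint angles; "qd": joint speeds; "joint_torque": joint torques, N m; "tool_pos": TCP position; "eef_rot": TCP orientation; "contact_force": force on the tool from outside, world axes, zero at the start; "moment": the same for the moment, N m; "opening": opening from 0.0 (shut) to 1.0 (fully open); "finger_force": force on a finger pad.
Only numpy, scipy, OpenCV 4.12 (cv2) and the standard library are available. Lean on these libraries where they do the work, as an engineer would, in place of code of your own. Each camera call takes 0.05 s, during which the arm holds its last target. There are 200 camera calls.

## Task

Take the dark metal plate that has two narrow ears by its upright fin, set its ears into the two slots of the fixture bracket and press it down past the spring clips until it sits flat and fully home in the bracket, then let go. Leave the plain rectangular plate where it lies.

Things in the scene. Friction and masses are not known exactly. Their poses are not given: they have to be found in the camera images.
- ear_plate_grip (a point): Bare dark metal plate to fit, 6 mm thick, body 60 (x) x 80 (y) mm; an ear 20 mm wide sticks out 18 mm from the middle of each short side (116 mm over the ears). Same if turned by 180 degrees. About 90 g. Fin upright in its middle: 12 mm thick (x; grip across this), 40 long (y), top 44 mm above the plate's underside. Point: mid-fin, 28 mm above the underside. z is up.
- plain_plate_grip (a point): Bystander, not to be moved: plain dark metal rectangle 60 (x) x 116 (y) x 6 mm without ears, too wide for the slots, with the same fin. Point: mid-fin, 28 mm above the underside; z is up.
- bracket_seat (a point): Fixed bracket, grey base 70 (x) x 160 (y) x 6 mm, two seat rails, a slotted post at each end; free between the posts. Point: centre of the seat, on the rails' top, 14 mm above the bench; z up, y from slot to slot. When home the plate's underside is at this height, its grip point 28 mm straight above this point, its x along the bracket's x (either way), the fin's top 44 mm above this point.
- slot_mouth (a point): Mouth of the slot at the bracket's +y end (the other is its mirror image), mid-slot, 55 mm from the seat centre, 56 mm above the bench, level with the lips' edge. Slots 22 mm wide; lips flare 10 mm outwards over the top 18 mm and guide ears up to 9 mm off. Two spring clips in each slot stop a released plate 12 to 17 mm above home, a little tilted; a push of 5 to 10 N down on the middle of the fin snaps it home.

How it is judged:
At the end, for the whole second after the job is handed in: The eared plate is home in the bracket and let go: grip point within 8 mm of the seat centre from above and 28 mm (+-4 mm) over it, level within 3.4 degrees, lined up with the bracket within 8.6 degrees; the plain plate is within 30 mm of where it started (horizontal distance between ear_plate_grip and bracket_seat below 0.008 m and z of ear_plate_grip in the frame of bracket_seat between 0.024 and 0.032 m and angle between ear_plate_grip's own z axis and vertical below 0.06 rad and angle between the x axis of ear_plate_grip and the x axis of bracket_seat, either way round below 0.15 rad and distance of plain_plate_grip from where it was at the start of the episode below 0.03 m); the robot touches nothing.
It fails at once if the plain plate is moved by more than 30 mm (distance of plain_plate_grip from where it was at the start of the episode above 0.03 m).
It also fails if it takes over 45 s, if anything falls off the work surface, if the arm or the gripper's body presses on something with over 40 N, if the wrist force passes 120 N, or if a joint passes its speed limit or range.

## Working session

There is one attempt and no reset: what is moved stays moved. The work goes in short steps, Python scripts to look and compute and a shell command to move; the robot and the scene stay as the last step left them, time stands still between calls to the robot, and variables do not carry over. Pictures are saved under pics/ and viewed, at most 10 in all, crops included, and the job is handed in when it is done.

```bash
mkdir -p pics; ls; python3 - <<'E'
from plant import get_state, snapshot, camera_model, r
import cv2,numpy as np
for n in ("scene","side"):
    p,d=snapshot(n); np.savez(f"pics/{n}0.npz",p=p,d=d); cv2.imwrite(f"pics/{n}0.png",p[:,:,::-1])
    print(n,camera_model(n))
s=get_state();print(s)
E
```

```text
pics
scene {'intrinsics': array([[448.91817742,   0.        , 323.24051732],
       [  0.        , 448.91817742, 192.96701184],
       [  0.        ,   0.        ,   1.        ]]), 'view': array([[ 0.77042816, -0.63728622,  0.01751359, -0.33100722],
       [-0.27133657, -0.35263554, -0.89555828,  0.25945532],
       [ 0.57690287,  0.68521124, -0.44459941,  0.54952219],
       [ 0.        ,  0.        ,  0.        ,  1.        ]])}
side {'intrinsics': array([[410.53949742,   0.        , 320.14822392],
       [  0.        , 410.53949742, 208.50175229],
       [  0.        ,   0.        ,   1.        ]]), 'view': array([[ 9.99183313e-01, -4.04061945e-02, -2.15642691e-04,
        -5.22613191e-01],
       [-1.77335280e-02, -4.33715133e-01, -9.00875522e-01,
         1.29704478e-01],
       [ 3.63074241e-02,  9.00143613e-01, -4.34077467e-01,
         7.47427729e-01],
       [ 0.00000000e+00,  0.00000000e+00,  0.00000000e+00,
         1.00000000e+00]])}
{'clock': 0.1, 'q': array([-1.23418131,  0.6899206 , -0.19454798,  1.56618822,  0.15729519,
        0.90251427, -0.21509154]), 'qd': array([ 0.00046062, -0.00289086, -0.00061169, -0.00305691,  0.00135528,
       -0.00098897, -0.0013351 ]), 'joint_torque': array([-2.53367340e-03, -5.28494453e+01, -1.27122715e+00, -1.53836542e+01,
       -5.25160145e-02,  1.97277237e-03,  5.00743920e-05]), 'tool_pos': array([0.18624621, 0.5960482 , 0.24899195]), 'eef_rot': array([ 1.50781713e-01,  9.88566742e-01, -8.15781656e-04, -7.58824548e-05]), 'contact_force': array([0.49294179, 0.33176126, 0.37623117]), 'moment': array([0.04243969, 0.05233033, 0.05821412]), 'finger_force': 0.0, 'opening': 1.000928769153349}
```

View pics/scene0.png

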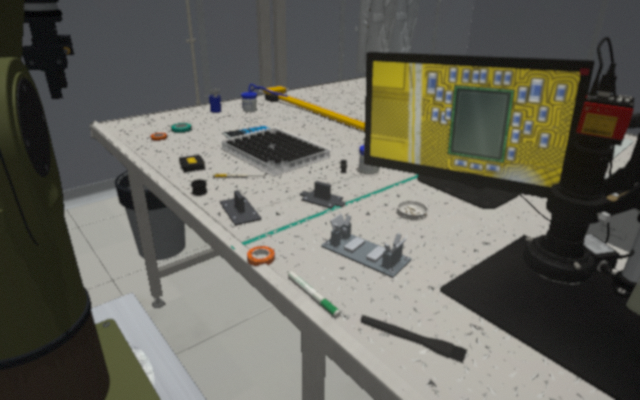

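View pics/side0.png

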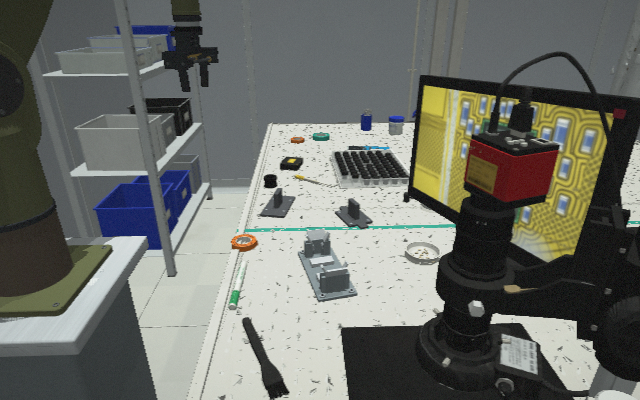

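Scene view: the plain plate is at about (240,208), the eared plate at (322,195) and the bracket at (366,250). In the side view they are at (279,205), (353,213) and (325,265). The microscope and monitor are to the right.

```bash
cat > h.py <<'E'
import numpy as np,cv2
from plant import get_state,snapshot,camera_model,r
from scipy.spatial.transform import Rotation as R
def cloud(n,d,box,cm=None):
    cm=cm or camera_model(n);K=cm["intrinsics"];V=cm["view"]
    u0,v0,u1,v1=box;v,u=np.mgrid[v0:v1,u0:u1];z=d[v0:v1,u0:u1]
    c=np.stack([(u-K[0,2])/K[0,0]*z,(v-K[1,2])/K[1,1]*z,z],-1)
    w=(c-V[:3,3])@V[:3,:3]
    return w[z>0],np.stack([u,v],-1)[z>0]
def rect(w,zlo,zhi):
    p=w[(w[:,2]>zlo)&(w[:,2]<zhi)]
    (c,s,a)=cv2.minAreaRect((p[:,:2]*1000).astype(np.float32))
    return len(p),np.round(c,1),np.round(s,1),round(a,1),np.round(np.median(p,0)*1000,1)
E
python3 - <<'E'
from h import *
B={"scene":dict(plain=(215,180,270,228),ear=(298,172,347,212),br=(318,208,415,275)),
"side":dict(plain=(258,182,300,220),ear=(330,190,378,230),br=(294,225,362,302))}
for n in B:
    d=np.load(f"pics/{n}0.npz")["d"]
    for k,b in B[n].items():
        w,_=cloud(n,d,b)
        print(n,k,"zpct",np.round(np.percentile(w[:,2]*1000,[1,50,99]),1))
        for lo,hi in ((.003,.07),(.035,.05),(.05,.062)) :
            try: print("  ",lo,rect(w,lo,hi))
            except Exception as e: print("  none")
    w,_=cloud(n,d,(0,0,640,400)); w=w[(w[:,2]>.08)&(w[:,2]<.5)&(w[:,0]>0.1)&(w[:,0]<1.2)&(np.abs(w[:,1])<.5)]
    print("obst",np.unique(np.round(w[:,:2],1),axis=0,return_counts=True))
E
```

```text
scene plain zpct [-0.5  2.1 44.8]
   0.003 (933, array([462.6, 326.7]), array([245.2, 132.4]), 62.5, array([424.6, 277.4,   7.3]))
   0.035 (80, array([428.9, 288.4]), array([40.2, 12.2]), 80.0, array([426.9, 284.4,  43.9]))
   0.05 (0, array([0., 0.]), array([0., 0.]), 0.0, array([nan, nan, nan]))
scene ear zpct [-0.4  2.4 45.3]
   0.003 (785, array([639.9, 256.8]), array([219.4, 123.9]), 50.6, array([605.4, 215.7,   7.6]))
   0.035 (97, array([608.3, 220.5]), array([15.4, 39.9]), 25.0, array([607.2, 218.1,  42.6]))
   0.05 (0, array([0., 0.]), array([0., 0.]), 0.0, array([nan, nan, nan]))
scene br zpct [-0.5  2.  55.3]
   0.003 (2624, array([576.7,  51.2]), array([263.2, 203.4]), 38.9, array([526.7,   4.3,  10.7]))
   0.035 (313, array([530.5,  -1.4]), array([ 51.5, 140.5]), 12.6, array([528.5,  44.9,  41.3]))
   0.05 (179, array([532. ,  -1.4]), array([ 50.4, 145.5]), 12.9, array([528.8,  48.3,  54.3]))
obst (array([[ 0.2,  0.5],
       [ 0.6, -0.3],
       [ 0.6, -0.2],
       [ 0.7, -0.4],
       [ 0.7, -0.3],
       [ 0.7, -0.2],
       [ 0.7,  0.1],
       [ 0.7,  0.2],
      
[... 1114 characters left out ...]
32.2,  -1.2]), array([ 50.1, 140. ]), 12.8, array([530.1,  45.3,  40.7]))
   0.05 (213, array([532.6,  -1.8]), array([ 47.7, 146.9]), 12.9, array([533.5, -48.4,  54.3]))
obst (array([[ 0.2,  0.5],
       [ 0.6, -0.3],
       [ 0.6, -0.2],
       [ 0.7, -0.4],
       [ 0.7, -0.3],
       [ 0.7, -0.2],
       [ 0.7,  0.2],
       [ 0.8, -0.4],
       [ 0.8, -0.3],
       [ 0.8, -0.2],
       [ 0.8, -0.1],
       [ 0.8,  0. ],
       [ 0.8,  0.1],
       [ 0.8,  0.2],
       [ 0.9, -0.2],
       [ 0.9, -0.1],
       [ 1. , -0.2],
       [ 1. , -0.1]]), array([   21,  2413,    10,  3482, 23464,   343,  1592,  5442,  1840,
         766,  6366,  1609,  4758,  1082,  5447,  1025,    11,    28]))
  return _methods._mean(a, axis=axis, dtype=dtype,
  ret = um.true_divide(
```

```bash
cat >> h.py <<'E'
def go(p,yaw_y=None):
    """remaining shift in tool axes (mm) if tool kept as it stands; turn about tool z to bring tool y to world angle yaw_y (deg, mod 180)"""
    s=get_state();T=R.from_quat(s["eef_rot"]);M=T.as_matrix()
    a=np.degrees(np.arctan2(M[1,1],M[0,1]))
    turn=0
    if yaw_y is not None: turn=-((yaw_y-a+90)%180-90)
    T2=R.from_euler("z",-turn,degrees=True)*T
    d=np.array(p)-s["tool_pos"]
    print("t",round(s["clock"],2),"pos",s["tool_pos"].round(4),"ang_y",a.round(2),"tilt",np.round(M[:2,2],4),"F",s["contact_force"].round(1),"open",round(s["opening"],3),"ff",s["finger_force"])
    print("turn z",round(np.radians(turn),4),"then shift mm",(T2.inv().apply(d)*1000).round(1))
E
python3 - <<'E'
from h import *
go([.60,.21,.25],20)
for n in ("scene","side"):
    d=np.load(f"pics/{n}0.npz")["d"]
    w,_=cloud(n,d,(200,0,640,400)); w=w[(w[:,2]>.06)&(w[:,2]<.6)&(w[:,0]>0.3)&(w[:,0]<1.2)&(np.abs(w[:,1])<.5)]
    for y in np.arange(-.5,.5,.1):
        m=w[(w[:,1]>=y)&(w[:,1]<y+.1)]
        if len(m)>20: print(n,y.round(1),"xmin",np.percentile(m[:,0],1).round(3),"zlo",np.percentile(m[:,2],2).round(3),np.percentile(m[:,2],98).round(3),len(m))
E
```

```text
t 0.1 pos [0.1862 0.596  0.249 ] ang_y 72.66 tilt [-0.0004 -0.0016] F [0.5 0.3 0.4] open 1.001 ff 0.0
turn z 0.919 then shift mm [-504.3  256.8   -1.4]
scene -0.4 xmin 0.632 zlo 0.068 0.332 6519
scene -0.3 xmin 0.626 zlo 0.073 0.383 7516
scene -0.2 xmin 0.83 zlo 0.095 0.347 7547
scene -0.1 xmin 0.8 zlo 0.089 0.341 7183
scene -0.0 xmin 0.769 zlo 0.082 0.334 6034
scene 0.1 xmin 0.738 zlo 0.075 0.327 5116
scene 0.2 xmin 0.731 zlo 0.068 0.323 1153
side -0.5 xmin 0.745 zlo 0.14 0.227 783
side -0.4 xmin 0.639 zlo 0.081 0.331 27509
side -0.3 xmin 0.627 zlo 0.086 0.4 9776
side -0.2 xmin 0.83 zlo 0.106 0.348 11150
side -0.1 xmin 0.809 zlo 0.097 0.344 2599
side -0.0 xmin 0.768 zlo 0.082 0.334 3650
side 0.1 xmin 0.738 zlo 0.075 0.327 4147
side 0.2 xmin 0.731 zlo 0.078 0.323 869
```

```bash
python3 -m inch '1 0 0 0 0 0 0.115;1 0 0 0 0 0 0.115;1 0 0 0 0 0 0.115;1 0 0 0 0 0 0.115;1 0 0 0 0 0 0.115;1 0 0 0 0 0 0.115;1 0 0 0 0 0 0.115;1 0 0 0 0 0 0.115;1 0 0 0 0 0 0'
python3 -m inch '0 -0.0336 0.0171 0 0 0 0;0 -0.0336 0.0171 0 0 0 0;0 -0.0336 0.0171 0 0 0 0;0 -0.0336 0.0171 0 0 0 0;0 -0.0336 0.0171 0 0 0 0;0 -0.0336 0.0171 0 0 0 0;0 -0.0336 0.0171 0 0 0 0;0 -0.0336 0.0171 0 0 0 0;0 -0.0336 0.0171 0 0 0 0;0 -0.0336 0.0171 0 0 0 0;0 -0.0336 0.0171 0 0 0 0;0 -0.0336 0.0171 0 0 0 0;0 -0.0336 0.0171 0 0 0 0;0 -0.0336 0.0171 0 0 0 0;0 -0.0336 0.0171 0 0 0 0;0 0 0 0 0 0 0;0 0 0 0 0 0 0'
python3 - <<'E'
from h import *
go([.609,.220,.1],20)
cm=camera_model("wrist");V=cm["view"];print("cam pos",(-V[:3,:3].T@V[:3,3]).round(3),"axis",V[2,:3].round(2))
p,d=snapshot("wrist"); np.savez("pics/w1.npz",p=p,d=d,V=V,K=cm["intrinsics"]); cv2.imwrite("pics/w1.png",p[:,:,::-1])
E
```

```text
clock: 0.85
tool_pos: [0.1861, 0.5963, 0.2493]
eef_rot: [0.575, 0.818, -0.0, 0.0]
contact_force: [-1.0, 0.0, 1.1]
opening: 1.0
finger_force: 0.0
clock: 2.27
tool_pos: [0.6009, 0.207, 0.2492]
eef_rot: [0.575, 0.818, -0.001, 0.001]
contact_force: [-1.0, -0.0, -0.5]
opening: 0.506
finger_force: 0.0
t 2.27 pos [0.6009 0.207  0.2492] ang_y 19.79 tilt [ 0.0003 -0.0015] F [-1.  -0.  -0.5] open 0.506 ff 0.0
turn z -0.0037 then shift mm [  9.7  12.1 149.2]
cam pos [0.573 0.286 0.385] axis [ 0.11 -0.3  -0.95]
```

View pics/w1.png

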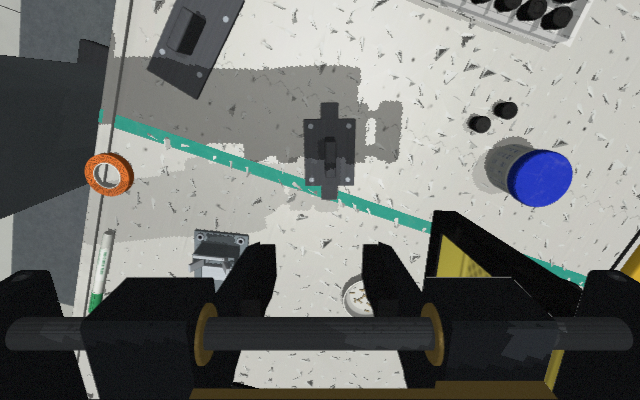

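The wrist view shows the eared plate at (329,150), with its ears at (329,107) and (329,195) and its fin upright. The plain plate is at (195,40) and the near post of the bracket at (220,255).

```bash
python3 - <<'E'
from h import *
z=np.load("pics/w1.npz");cm=dict(intrinsics=z["K"],view=z["V"])
w,_=cloud("wrist",z["d"],(296,95,364,205),cm)
print(np.percentile(w[:,2],[2,50,99]).round(4))
print(rect(w,.003,.012));print(rect(w,.038,.05));print(rect(w,.003,.05))
w,_=cloud("wrist",z["d"],(190,225,250,290),cm);print("br",rect(w,.05,.06),np.percentile(w[:,2],99))
E
```

```text
[-0.0007  0.0052  0.0451]
(3446, array([608.7, 220.9]), array([ 68.6, 122.4]), 13.2, array([605.5, 226.7,   6.6]))
(404, array([608.3, 222.9]), array([11. , 39.5]), 20.1, array([607.9, 223.5,  44.4]))
(3890, array([608.7, 220.9]), array([ 68.6, 122.4]), 13.2, array([606.3, 226.4,   6.7]))
br (193, array([517.7,  60.9]), array([45.9, 22.8]), 12.8, array([514.7,  67.5,  55. ])) 0.3127575804726853
```

```bash
python3 -m inch '0 0.0037 0.004 0 0 0 0;0 0.0037 0.004 0.02 0 0 0;0 0.0037 0.004 0.025 0 0 0;0 0 0 0.03 0 0 0;0 0 0 0.03 0 0 0;0 0 0 0.03 0 0 0;0 0 0 0.03 0 0 0;0 0 0 0.025 0 0 0;0 0 0 0 0 0 0'
python3 - <<'E'
from h import *
go([.6085,.2215,.022],20)
E
```

```text
clock: 3.07
tool_pos: [0.602, 0.2263, 0.0547]
eef_rot: [0.572, 0.82, -0.004, -0.003]
contact_force: [0.1, 1.0, 0.1]
opening: 0.502
finger_force: 0.0
t 3.07 pos [0.602  0.2263 0.0547] ang_y 20.21 tilt [-0.0097 -0.0021] F [0.1 1.  0.1] open 0.502 ff 0.0
turn z 0.0036 then shift mm [-6.8  4.8 32.7]
```

```bash
python3 -m inch '0 0 0 0 0 0 0;0 0 0 0 0 0 0;0 0 0 0 0 0 0'
python3 - <<'E'
from h import *
go([.6085,.2215,.022],20)
E
```

```text
clock: 3.32
tool_pos: [0.608, 0.2261, 0.0619]
eef_rot: [0.574, 0.819, 0.002, 0.001]
contact_force: [-0.0, -0.1, -0.5]
opening: 0.498
finger_force: 0.0
t 3.32 pos [0.608  0.2261 0.0619] ang_y 20.01 tilt [0.0034 0.0018] F [-0.  -0.1 -0.5] open 0.498 ff 0.0
turn z 0.0001 then shift mm [-4.5 -1.3 39.9]
```

```bash
python3 -m inch '0 -0.001 0 0.01 0 0 0;0 -0.001 0 0.01 0 0 0;0 0 0 0.01 0 0 0;0 0 0 0.005 0 0 0;0 0 0 0 0 0 0;0 0 0 0 0 0 0;0 0 0 0 0 0 0;0 0 0 0 0 0 0;0 0 0 0 0 0 0'
python3 - <<'E'
from h import *
go([.6085,.2215,.022],20)
E
```

```text
clock: 4.07
tool_pos: [0.6079, 0.2231, 0.0252]
eef_rot: [0.574, 0.819, 0.0, 0.0]
contact_force: [0.4, 0.2, 0.8]
opening: 0.498
finger_force: 0.0
t 4.07 pos [0.6079 0.2231 0.0252] ang_y 19.94 tilt [0.0008 0.0004] F [0.4 0.2 0.8] open 0.498 ff 0.0
turn z -0.0011 then shift mm [-1.7  0.   3.2]
```

```bash
python3 -m inch '0 -0.0017 0 0.003 0 0 0;0 0 0 0 0 0 0;-1 0 0 0 0 0 0;-1 0 0 0 0 0 0;-1 0 0 0 0 0 0;-1 0 0 0 0 0 0;-1 0 0 0 0 0 0;-1 0 0 0 0 0 0;-1 0 0 0 0 0 0;-1 0 0 0 0 0 0' 45
python3 - <<'E'
from h import *
go([.6085,.2215,.14],20)
E
```

```text
clock: 4.9
tool_pos: [0.6082, 0.2214, 0.0218]
eef_rot: [0.574, 0.819, 0.0, 0.0]
contact_force: [-0.3, -0.1, -0.7]
opening: 0.134
finger_force: 45.0
t 4.9 pos [0.6082 0.2214 0.0218] ang_y 19.95 tilt [0.0001 0.0002] F [-0.3 -0.1 -0.7] open 0.134 ff 45.00015199184418
turn z -0.0009 then shift mm [  -0.     0.4 -118.2]
```

```bash
python3 -m inch '-1 0 0 -0.005 0 0 0;-1 0 0 -0.015 0 0 0;-1 0 0 -0.025 0 0 0;-1 0 0 -0.025 0 0 0;-1 0 0 -0.025 0 0 0;-1 0 0 -0.02 0 0 0;-1 0 0 -0.01 0 0 0;-1 0 0 -0.005 0 0 0;-1 0 0 0 0 0 0.025;-1 0 0 0 0 0 0.05;-1 0 0 0 0 0 0.05;-1 0 0 0 0 0 0;-1 0 0 0 0 0 0;-1 0 0 0 0 0 0'
python3 - <<'E'
from h import *
go([.532,-.0015,.15],12.8)
E
```

```text
clock: 6.07
tool_pos: [0.6076, 0.2212, 0.1508]
eef_rot: [0.624, 0.782, -0.001, -0.0]
contact_force: [-0.1, 0.3, -0.3]
opening: 0.131
finger_force: 45.0
t 6.07 pos [0.6076 0.2212 0.1508] ang_y 12.83 tilt [-0.0015 -0.0006] F [-0.1  0.3 -0.3] open 0.131 ff 44.999859631061554
turn z 0.0005 then shift mm [-200.4 -123.     1. ]
```

```bash
python3 -m inch '-1 -0.0067 -0.0041 0 0 0 0;-1 -0.0134 -0.0082 0 0 0 0;-1 -0.0201 -0.0123 0 0 0 0;-1 -0.0268 -0.0164 0 0 0 0;-1 -0.0268 -0.0164 0 0 0 0;-1 -0.0268 -0.0164 0 0 0 0;-1 -0.0268 -0.0164 0 0 0 0;-1 -0.0201 -0.0123 0 0 0 0;-1 -0.0134 -0.0082 0 0 0 0;-1 -0.0134 -0.0082 0 0 0 0;-1 -0.0067 -0.0041 0 0 0 0;-1 0 0 0 0 0 0;-1 0 0 0 0 0 0;-1 0 0 0 0 0 0;-1 0 0 0 0 0 0;-1 0 0 0 0 0 0'
python3 - <<'E'
from h import *
go([.532,-.0015,.15],12.8)
ims=[]
for n in("wrist","side"):
    cm=camera_model(n);p,d=snapshot(n); np.savez(f"pics/{n}2.npz",p=p,d=d,V=cm["view"],K=cm["intrinsics"]); ims.append(p[:,:,::-1])
a=ims[0][:300,100:500]; b=cv2.resize(ims[1][170:310,240:430],None,fx=2.1,fy=2.1)[:300]
b=np.pad(b,((0,300-b.shape[0]),(0,400-b.shape[1]),(0,0)));cv2.imwrite("pics/c2.png",np.hstack([a,b]))
E
```

```text
clock: 7.4
tool_pos: [0.5329, -0.0007, 0.1516]
eef_rot: [0.623, 0.782, 0.0, -0.0]
contact_force: [0.2, -0.6, -1.0]
opening: 0.129
finger_force: 45.0
t 7.4 pos [ 0.5329 -0.0007  0.1516] ang_y 12.89 tilt [0.0003 0.0007] F [ 0.2 -0.6 -1. ] open 0.129 ff 44.99990517273545
turn z 0.0015 then shift mm [-0.6 -1.1  1.6]
```

View pics/c2.png

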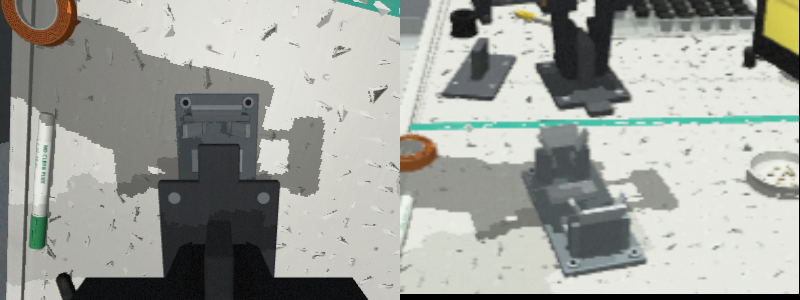

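The left crop (wrist) shows the plate held level above the bracket, with its ear in line with the +y slot. The right crop (side) shows the plate hanging with the -y ear facing the camera.

```bash
python3 - <<'E'
from h import *
a=np.radians(12.8);X=np.array([np.cos(a),np.sin(a)]);Y=np.array([-X[1],X[0]]);C=np.array([.5325,-.0015])
for n,b in(("wrist",(240,80,400,270)),("side",(290,180,380,235))):
    z=np.load(f"pics/{n}2.npz");cm=dict(intrinsics=z["K"],view=z["V"])
    w,_=cloud(n,z["d"],b,cm)
    p=w[(w[:,2]>.115)&(w[:,2]<.150)];l=np.c_[(p[:,:2]-C)@X,(p[:,:2]-C)@Y,p[:,2]]*1000
    print(n,len(l),"y range",np.percentile(l[:,1],[.5,99.5]).round(1),"z",np.percentile(l[:,2],[1,5,50,95]).round(1))
    for lo in (-60,-52,-46,-36,-30,-22,22,30,36,46,52):
        m=l[(l[:,1]>=lo)&(l[:,1]<lo+6)]
        if len(m)>15:print(lo,len(m),"x",np.percentile(m[:,0],[1,99]).round(1),np.percentile(m[:,0],[1,99]).mean().round(1),"z",np.median(m[:,2]).round(1))
    if n=="wrist":
        p=w[(w[:,2]>.05)&(w[:,2]<.06)];l=np.c_[(p[:,:2]-C)@X,(p[:,:2]-C)@Y]*1000
        print("post",len(l),np.percentile(l,[1,99],axis=0).round(1))
        p=w[(w[:,2]>.003)&(w[:,2]<.012)];l=np.c_[(p[:,:2]-C)@X,(p[:,:2]-C)@Y]*1000;l=l[l[:,1]>60];print("base",np.percentile(l,[1,99],axis=0).round(1))
for n,b in (("scene",(318,208,415,275)),("side",(294,225,362,302))):
    w,_=cloud(n,np.load(f"pics/{n}0.npz")["d"],b);p=w[(w[:,2]>.004)&(w[:,2]<.06)];l=np.c_[(p[:,:2]-C)@X,(p[:,:2]-C)@Y]*1000
    k=(np.abs(l)<[45,90]).all(1);print(n,"bracket",np.percentile(l[k],[.5,99.5],axis=0).round(1))
E
```

```text
wrist 9789 y range [-4.5 59.7] z [133.7 135.4 136.5 142.6]
22 1375 x [-28.7  29.6] 0.4 z 136.5
30 1368 x [-28.8  29.6] 0.4 z 136.6
36 1572 x [-28.6  29.7] 0.5 z 136.4
46 499 x [-9.3 10.3] 0.5 z 136.5
52 536 x [-9.2 10.3] 0.5 z 136.5
post 749 [[-24.7  52.4]
 [ 22.2  74.5]]
base [[-35.9  60.3]
 [ 33.1  81.3]]
side 743 y range [-58.3  38.9] z [131.5 132.9 136.8 147.1]
-60 48 x [-9.1 10.1] 0.5 z 135.1
-52 21 x [-8.6 10.3] 0.8 z 136.5
-46 34 x [-26.   29.6] 1.8 z 136.7
-36 61 x [-28.3  30. ] 0.8 z 136.8
-30 57 x [-28.3  28.5] 0.1 z 136.7
-22 104 x [-28.7  29.4] 0.3 z 137.4
scene bracket [[-36.  -79.2]
 [ 33.6  76.3]]
side bracket [[-34.8 -79.8]
 [ 34.2  73.6]]
```

```bash
python3 -m inch '-1 -0.001 -0.001 0.008 0 0 0;-1 0 0 0.012 0 0 0;-1 0 0 0.012 0 0 0;-1 0 0 0.012 0 0 0;-1 0 0 0.01 0 0 0;-1 0 0 0.008 0 0 0;-1 0 0 0.008 0 0 0;-1 0 0 0.005 0 0 0;-1 0 0 0.005 0 0 0;-1 0 0 0.005 0 0 0;-1 0 0 0.005 0 0 0;-1 0 0 0 0 0 0;-1 0 0 0 0 0 0;-1 0 0 0 0 0 0;-1 0 0 0 0 0 0'
python3 - <<'E'
from h import *
go([.532,-.0015,.035],12.8)
E
```

```text
clock: 8.75
tool_pos: [0.5321, -0.0031, 0.062]
eef_rot: [0.624, 0.781, 0.0, 0.0]
contact_force: [0.9, -0.1, -1.4]
opening: 0.133
finger_force: 45.0
t 8.75 pos [ 0.5321 -0.0031  0.062 ] ang_y 12.77 tilt [0.0006 0.0001] F [ 0.9 -0.1 -1.4] open 0.133 ff 44.99973742291331
turn z -0.0005 then shift mm [ 1.6  0.2 27. ]
```

```bash
python3 -m inch '-1 0 0 0.004 0 0 0;-1 0 0 0.004 0 0 0;-1 0 0 0.003 0 0 0;-1 0 0 0.003 0 0 0;-1 0 0 0.003 0 0 0;-1 0 0 0.003 0 0 0;-1 0 0 0.002 0 0 0;-1 0 0 0.002 0 0 0;-1 0 0 0.002 0 0 0;-1 0 0 0.001 0 0 0;-1 0 0 0 0 0 0;-1 0 0 0 0 0 0'
python3 - <<'E'
from h import *
go([.532,-.0015,.035],12.8)
E
```

```text
clock: 9.75
tool_pos: [0.5319, -0.003, 0.0356]
eef_rot: [0.624, 0.781, 0.0, 0.0]
contact_force: [-1.8, 2.1, 10.0]
opening: 0.135
finger_force: 45.0
t 9.75 pos [ 0.5319 -0.003   0.0356] ang_y 12.78 tilt [0.0004 0.0002] F [-1.8  2.1 10. ] open 0.135 ff 45.0025000423193
turn z -0.0004 then shift mm [1.4 0.5 0.6]
```

```bash
python3 -m inch '-1 0 0 0.001 0 0 0;-1 0 0 0.001 0 0 0;-1 0 0 0 0 0 0;-1 0 0 0 0 0 0'
python3 -m inch '-0.3 0 0 0 0 0 0;-0.3 0 0 0 0 0 0;-0.3 0 0 0 0 0 0;-0.3 0 0 0 0 0 0;-0.3 0 0 0 0 0 0;-0.3 0 0 -0.005 0 0 0;-0.3 0 0 -0.02 0 0 0;-0.3 0 0 -0.03 0 0 0;-0.3 0 0 -0.03 0 0 0;-0.3 0 0 -0.02 0 0 0;-0.3 0 0 -0.005 0 0 0;-0.3 0 0 0 0 0 0;-0.3 0 0 0 0 0 0'
python3 - <<'E'
from h import *
go([.532,-.0015,.15],12.8)
a=np.radians(12.8);X=np.array([np.cos(a),np.sin(a)]);Y=np.array([-X[1],X[0]]);C=np.array([.532,-.0015])
ims=[]
for n,b in (("scene",(310,200,420,280)),("side",(285,215,370,305))):
    p,d=snapshot(n);np.savez(f"pics/{n}3.npz",p=p,d=d)
    ims.append(cv2.resize(p[b[1]:b[3],b[0]:b[2],::-1],(400,400)))
    w,_=cloud(n,d,b);l=np.c_[(w[:,:2]-C)@X,(w[:,:2]-C)@Y,w[:,2]]*1000
    f=l[(np.abs(l[:,0])<10)&(np.abs(l[:,1])<28)&(l[:,2]<90)&(l[:,2]>40)]
    print(n,"fin z",np.percentile(f[:,2],[50,90,98]).round(1),"xy",np.percentile(f,[2,98],axis=0)[:,:2].round(1).tolist())
    t=f[f[:,2]>np.percentile(f[:,2],98)-3];print("top slope",np.polyfit(t[:,1],t[:,2],1).round(3),len(t))
    m=l[(np.abs(l[:,0])>10)&(np.abs(l[:,0])<28)&(np.abs(l[:,1])<38)&(l[:,2]<40)&(l[:,2]>10)]
    A=np.c_[m[:,:2],np.ones(len(m))];k=np.abs(m[:,2]-np.median(m[:,2]))<4;print("plate top",np.median(m[:,2]).round(1),"plane",np.linalg.lstsq(A[k],m[k,2],rcond=None)[0].round(3),k.sum())
cv2.imwrite("pics/c3.png",np.hstack(ims))
E
```

```text
clock: 10.08
tool_pos: [0.5319, -0.003, 0.0354]
eef_rot: [0.624, 0.781, 0.0, 0.0]
contact_force: [-4.2, 2.1, 27.7]
opening: 0.134
finger_force: 45.0
clock: 11.17
tool_pos: [0.5315, -0.0031, 0.1423]
eef_rot: [0.624, 0.781, -0.0, -0.0]
contact_force: [-0.5, 0.0, -1.6]
opening: 0.348
finger_force: 0.0
t 11.17 pos [ 0.5315 -0.0031  0.1423] ang_y 12.78 tilt [-0.0006  0.0001] F [-0.5  0.  -1.6] open 0.348 ff 0.0
turn z -0.0003 then shift mm [ 1.4  0.8 -7.7]
scene fin z [53.2 59.3 60. ] xy [[-7.2, -21.5], [4.4, 16.5]]
top slope [-5.0000e-03  5.8661e+01] 84
plate top 21.1 plane [-6.0000e-03  1.0000e-03  2.1035e+01] 282
side fin z [55.  59.2 59.6] xy [[-5.8, -22.1], [5.7, 16.1]]
top slope [1.6000e-02 5.8545e+01] 76
plate top 21.1 plane [-1.0000e-03  0.0000e+00  2.0983e+01] 314
```

View pics/c3.png

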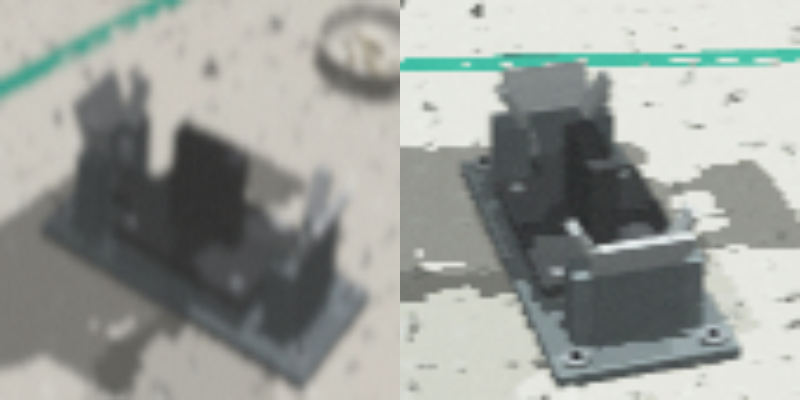

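Both crops show the plate flat between the posts. Its top is at 21 mm (20 mm nominal), the fin top at 58.6 mm (58 mm nominal), and it is level. The gripper is clear.

```bash
python3 -c "
from plant import r
print(r.finish_job())"
```

```text
the job is handed in; nothing more can be done
None
```

The eared plate is pressed home in the bracket, measuring level and at the right height, and released; the plain plate was not touched, and the job was handed in at about 11 s (no verdict was returned).

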